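# Seat the coarse thread comb on the jack screw

### The arm

A 7-joint arm with a two-finger parallel gripper is mounted at the origin on the work surface. World frame = base frame: x ahead of the robot, y to its left, z up, the work surface at z = 0. Lengths are in m, angles in rad, forces in N, time in s.
With the tool pointing down it reaches from about 0.425 to 0.8 m from the base axis. Payload 8.3 kg.
Tool frame: the origin (TCP) lies midway between the tips of the shut fingers; the grasp point (between the pads) lies 19 mm behind it; z points along the fingers, y is the direction in which the jaws open and shut (so a half turn about z gives the same grasp; the last joint's range is limited). The gripper opens to 85 mm and grips with 20 to 120 N. Pads are 22 mm wide; open, the fingers measure 114 mm over their backs; the gripper's body (76 mm by 85 mm) begins 54 mm behind the grasp point. The pads swing forward as they close: fully open they stand 13 mm farther back than shut.
Start: joints at [1.223, 0.383, 0.016, 1.37, -0.006, 1.388, -0.046], TCP at [0.176, -0.6, 0.231] pointing down, gripper open.
Joint ranges: [-2.95, 2.95], [-0.25, 2.06], [-1.52, 1.56], [0.18, 2.33], [-1.44, 4.58], [0.02, 2.06], [-3.01, 3.01]. Speed limits (rad/s): [2.39, 2.39, 3.01, 3.01, 3.14, 3.14, 3.14].

### API

Orientations are given as a unit quaternion [x, y, z, w].
In Python, from workcell import monitor, optics, finish_job gives the robot as it stands.
- The arm moves only by the tool arm_command, never from a script. Its argument "rows" is a list that holds one entry, the list of rows, each a list of 7 numbers: the shift along the tool's x, y, z in m, then the turn, a rotation vector about the tool's x, y, z in degrees, then the closure, from 0 (fully open) to 1 (shut). A call has 1 to 10 rows; each row is the pose to reach, as a shift and turn from the pose commanded when the call began, along the tool's axes at that moment; what a row does not reach only later rows make up. A row lasts 1/10 s, in which the tool goes at most 50 mm and 8.59 degrees, less where a joint would pass 70% of its speed; a pose out of reach is approached as far as the arm can. A call with a gripper value outside its range is refused whole. The fingers move at their own pace and stop on an object; "squeeze" is the grip in N (left out, the last holds). Time passes only in rows, so rows that repeat a pose let the fingers close. It gives the time, the measured TCP pose, the force and the opening at its end, in the units of the state.
- monitor.get_state(): the state, without advancing time (a new reading comes with each control period).
- optics.get_image(name): name is "scene" or "top"; returns a dict with "image" (384x512x3 uint8, red, green, blue), "fx", "fy", "cx", "cy" (pixels), "view" (4x4, takes a point from world to camera coordinates). Camera axes: x right, y down, z forward; pixel columns grow to the right and rows downward; lengths in m; the calibration is good to about 2 mm. A picture is of the moment at which its call begins. There is no depth.
- finish_job(): hands the job in, once; it reports no verdict.
The state is a dict: "time_s": time; "q": joint angles; "dq": joint speeds; "tau": joint torques, N m; "ee_pos": TCP position; "orientation": TCP orientation; "contact_force": force on the tool from outside, world axes, zero at the start; "ft_torque": the same for the moment, N m; "finger_gap": finger opening in m.
Only numpy, scipy, OpenCV 4.12 (cv2) and the standard library are available. Lean on these libraries where they do the work, as an engineer would, in place of code of your own. Each camera call takes 0.05 s, during which the arm holds its last target. There are 200 camera calls.

### The job

Check the thread of the big screw lying in the slotted wooden cradle: take the comb leaf with the few large teeth out of its stand, set it teeth down into the top of the thread, its ends in the slots of the cradle's two blocks, and let go so that it sits flat with all teeth in the grooves. Then press lightly down on the top of its wooden grip to prove that it does not rise or rock, and leave it standing there. Leave the fine-toothed leaf in its own stand.

Things in the scene. Friction and masses are not known exactly. Their poses are not given: they have to be found in the camera images.
- coarse_leaf_grip (a point): Centre of the wooden grip (14 mm thick in x, 54 long in y, 28 high) on top of the coarse comb leaf, z up: loose upright aluminium plate, 10 mm thick, 116 long in y, 150 g, five pointed teeth of 12 mm pitch below. Plate starts 14 mm, tooth tips 50 mm below this point. Its ends stand in open slots of a low wooden stand whose posts end 20 mm below this point: lift 40 mm to clear. Symmetric end for end.
- fine_leaf_grip (a point): Centre of the grip of the fine comb leaf, to be left alone: same plate, axes and stand, but seven small teeth of 8 mm pitch and a shorter grip (30 mm). Either leaf may be the nearer one.
- thread_mid (a point): Bottom of a groove on the top line of the fixed steel screw (44 mm diameter, 12 mm pitch, grooves 8 deep), which lies along y, z up. Leaf seated here: grip centre 50 mm above this point, leaf y along screw y (one pitch aside is as good). Wooden blocks, 22 mm long, centred 49 mm to either side in y, keep the leaf upright in slots 13 wide, flaring to 35 at the mouth 45 mm above this point.
Things that resemble listed ones, but are neither listed nor needed, are in the scene too. Leave any blue or red look-alike of the part that bears thread_mid alone.

How it is judged:
By the outcome, as a careful person would: the job done as asked, in the order asked, and still so for the second after the job is handed in, with the robot touching nothing.
It also fails if it takes over 42 s, if anything falls off the work surface, if the arm or the gripper's body presses on something with over 40 N, if the wrist force passes 120 N, or if a joint passes its speed limit or range.

## Working session

There is one attempt and no reset: what is moved stays moved. The work goes in short steps, Python scripts to look and compute and a tool call to move; the robot and the scene stay as the last step left them, time stands still between calls to the robot, and variables do not carry over. Pictures are saved under pics/ and viewed, about 8 in all and at most 12, crops included, and the job is handed in when it is done.

Besides the shell and the picture viewer there is one more tool, called after "Emit:" by a JSON object that holds its "method" and its "body". arm_command: Moves the arm, as the interface text tells. Its arguments: {"type":"object","properties":{"rows":{"type":"array"},"squeeze":{"type":"number"}},"required":["rows"]}

```bash
mkdir -p pics
cat > h.py <<'E'
import numpy as np, cv2
from workcell import monitor, optics, finish_job
def shot(n,f,crop=None,scale=1):
    d=optics.get_image(n); im=d['image'][:,:,::-1].copy()
    np.savez('pics/'+f+'.npz',**{k:np.array(d[k]) for k in d})
    if crop: x0,y0,x1,y1=crop; im=im[y0:y1,x0:x1]
    im=cv2.resize(im,None,fx=scale,fy=scale,interpolation=cv2.INTER_CUBIC)
    cv2.imwrite('pics/'+f+'.png',im); return d
def ld(f): return np.load('pics/'+f+'.npz')
def proj(d,p):
    c=d['view']@np.append(p,1); return np.array([d['fx']*c[0]/c[2]+d['cx'],d['fy']*c[1]/c[2]+d['cy']])
def ray(d,uv):
    V=np.array(d['view']);R=V[:3,:3];o=-R.T@V[:3,3]
    v=R.T@np.array([(uv[0]-d['cx'])/d['fx'],(uv[1]-d['cy'])/d['fy'],1]); return o,v/np.linalg.norm(v)
def atz(d,uv,z):
    o,v=ray(d,uv); return o+v*(z-o[2])/v[2]
def tri(ps):
    A=np.zeros((3,3));b=np.zeros(3);
    for d,uv in ps:
        o,v=ray(d,uv);P=np.eye(3)-np.outer(v,v);A+=P;b+=P@o
    x=np.linalg.solve(A,b); return x,[proj(d,x)-uv for d,uv in ps]
E
python3 - <<'E'
from h import *
for n in('scene','top'):
    d=shot(n,n+'0',scale=1.5); o,v=ray(d,(256,192)); print(n,o,v,d['fx'])
    
print(monitor.get_state())
E
```

```text
scene [ 1.10237651 -0.07152643  0.8890672 ] [-0.62816215 -0.09853777 -0.77181774] 405.27759942202846
top [ 0.23146586 -0.16272815  1.5581616 ] [ 0.152645    0.01567376 -0.98815679] 464.35211466658893
{'time_s': 0.1, 'q': array([ 1.22307165,  0.38416588,  0.01640637,  1.37107438, -0.00629509,
        1.3882033 , -0.04648907]), 'dq': array([-6.78565487e-04, -2.08467273e-03, -1.35270850e-05, -4.82394532e-03,
       -2.76267656e-04, -9.80394541e-04,  9.76843216e-04]), 'tau': array([ 3.05439018e-03, -6.29129219e+01,  8.47234391e-01, -3.72756100e+01,
        1.67482527e-02,  1.04004575e-02, -7.28957571e-05]), 'ee_pos': array([ 0.17550356, -0.5993671 ,  0.2303603 ]), 'orientation': array([ 9.89872822e-01,  1.41954164e-01, -1.49569258e-04, -8.88018175e-04]), 'contact_force': array([-0.30253022,  0.34656044,  0.02347811]), 'ft_torque': array([-0.05471479,  0.01836687,  0.00445613]), 'finger_gap': 0.085756333465102}
```

View pics/scene0.png

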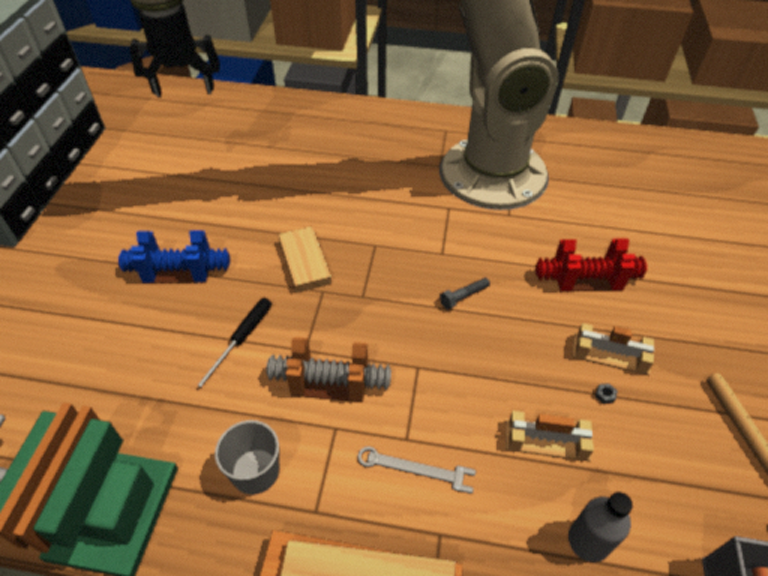

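View pics/top0.png

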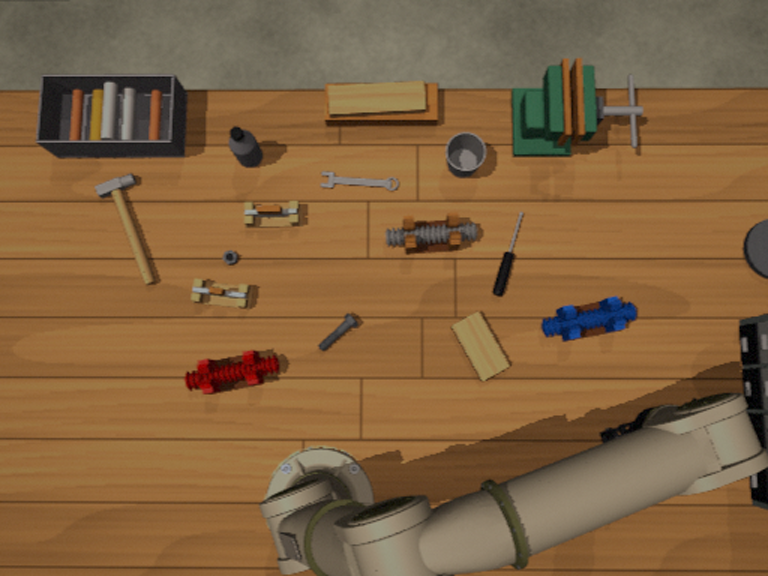

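The scene picture shows two stands, at (550,435) with a long grip and at (615,345) with a short one. There are three screws: grey (328,373), blue (175,258) and red (592,265). By the description, the coarse leaf is the one with the long grip at (555,422), top (270,210), and the screw is the grey one, top (433,234). I'll check both in close crops.

```bash
cat > crop.py <<'E'
from h import *
def comp(out,items,w=None):
    r=[]
    for f,x0,y0,x1,y1,s in items:
        im=ld(f)['image'][y0:y1,x0:x1,::-1]; im=cv2.resize(im,None,fx=s,fy=s,interpolation=cv2.INTER_CUBIC)
        for x in range(x0,x1,10): cv2.line(im,((x-x0)*s,0),((x-x0)*s,6),(255,0,255),1); cv2.putText(im,str(x),((x-x0)*s+2,16),0,.35,(255,0,255))
        for y in range(y0,y1,10): cv2.line(im,(0,(y-y0)*s),(6,(y-y0)*s),(255,0,255),1); cv2.putText(im,str(y),(8,(y-y0)*s+4),0,.35,(255,0,255))
        r.append(im)
    H=max(i.shape[0] for i in r)
    cv2.imwrite('pics/'+out+'.png',np.hstack([cv2.copyMakeBorder(i,0,H-i.shape[0],0,4,0) for i in r]))
E
python3 - <<'E'
from crop import *
comp('c1',[('scene0',335,210,445,310,5),('top0',155,125,205,155,5)])
comp('c2',[('scene0',172,220,266,272,5),('top0',254,138,322,170,4)])
a=cv2.imread('pics/c1.png');b=cv2.imread('pics/c2.png');print(a.shape,b.shape)
E
```

```text
(500, 808, 3) (260, 750, 3)
```

View pics/c1.png

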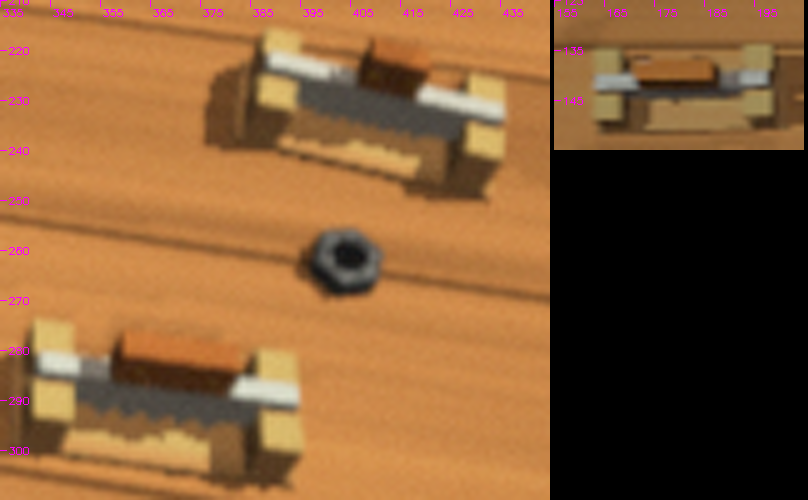

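View pics/c2.png

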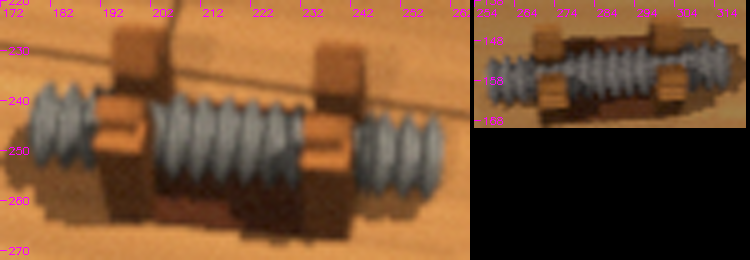

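The crops confirm it: the near stand at scene (370,285) has the long grip and few large teeth, so it is the coarse leaf. The grey screw is at scene (219,250). I'll fit the leaf pose and take a larger crop of the cradle.

```bash
cat > fit.py <<'E'
from h import *
from scipy.optimize import least_squares
def fit(obs,x0):  # obs: (d,uv,fn(params)->local pt)
    def W(p,l): c,s=np.cos(p[3]),np.sin(p[3]); return np.array([p[0]+c*l[0]-s*l[1],p[1]+s*l[0]+c*l[1],p[2]+l[2]])
    f=lambda p:np.concatenate([proj(d,W(p,np.array(fn(p) if callable(fn) else fn)))-uv for d,uv,fn in obs])
    r=least_squares(f,x0,loss='soft_l1'); return r.x,r.fun.reshape(-1,2)
E
python3 - <<'E'
from fit import *
from crop import comp
S=ld('scene0');T=ld('top0')
print('grip',tri([(S,(371,282)),(T,(179.2,138.8))]))
print('screw ends',tri([(S,(178,244)),(T,(256.5,158.5))]),tri([(S,(258,251)),(T,(318,153.5))]))
# scene camera looks toward -x : image left = -y ; near side=+x
o=[(S,(359.5,276.5),(-.007,-.027,.014)),(S,(384.5,281.5),(-.007,.027,.014)),(S,(383,286),(.007,.027,.014)),(S,(357,283),(.007,-.027,.014)),
(T,(187,136.7),(.007,-.027,.014)),(T,(172,136.7),(.007,.027,.014)),(T,(171,141),(-.007,.027,.014)),(T,(187,140.5),(-.007,-.027,.014)),
(S,(342.5,282.3),(0,-.058,-.014)),(S,(394.5,288.5),(0,.058,-.014)),(T,(163,141),(0,.058,-.014)),(T,(197.5,140.5),(0,-.058,-.014))]
p,r=fit(o,[.63,.1,.1,0]);print(p,r.round(1).tolist())
comp('a',[('scene0',186,222,248,258,10)]);comp('b',[('top0',256,140,318,164,10)])
cv2.imwrite('pics/c3.png',np.vstack([cv2.imread('pics/a.png'),cv2.imread('pics/b.png')]))
E
```

```text
grip (array([0.64188784, 0.11841792, 0.06097653]), [array([-0.65577852, -0.06804981]), array([-0.42958651, -0.04332913])])
screw ends (array([ 0.60567882, -0.23122011,  0.09375613]), [array([42.61726292, -6.06141243]), array([ 27.9679306 , -11.70698595])]) (array([ 0.5933831 , -0.24303253,  0.05798973]), [array([-40.17216515,  -9.88041109]), array([-30.42295718,  -0.39618902])])
[0.64151265 0.11845121 0.04998503 0.00592564] [[-1.1, 0.1], [-1.7, -1.3], [0.1, -0.2], [1.4, -0.8], [-0.3, -0.2], [-1.5, -0.1], [-0.6, -0.3], [-0.3, 0.1], [-0.2, 0.7], [-0.8, 2.2], [-0.0, -0.0], [-0.3, 0.2]]
```

View pics/c3.png

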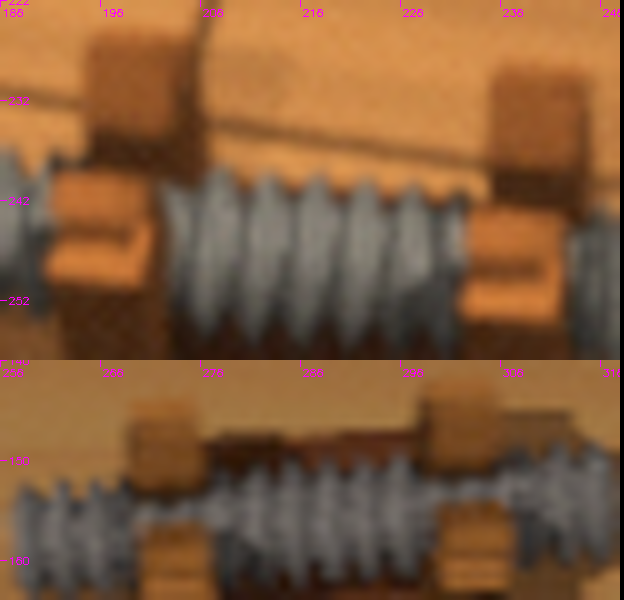

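The crop shows the near arms' outer top edges at scene (190–200,250) and (231–241,253.5), and the far arms' at (195–204,226) and (235–244,229). In the top view the far edges are at (269–276,144) and (298–305,142).

Run:
```python
from fit import *
S=ld('scene0');T=ld('top0')
def L(sx,y): return lambda p:(sx*p[4]/2,y,.045)
o=[(S,(190.3,249.7),L(1,-.06)),(S,(200,250.8),L(1,-.038)),(S,(231.7,253.2),L(1,.038)),(S,(241.5,254),L(1,.06)),
(S,(195,226),L(-1,-.06)),(S,(204.5,226.3),L(-1,-.038)),(S,(235,228.8),L(-1,.038)),(S,(244.3,229.5),L(-1,.06)),
(T,(268.8,144.5),L(1,.06)),(T,(276,144),L(1,.038)),(T,(298,142.3),L(1,-.038)),(T,(305,141.5),L(1,-.06))]
p,r=fit(o,[.6,-.1,.05,0,.07]);print(p,r.round(1).tolist())
for n,d in(('S',S),('T',T)):
    c,s=np.cos(p[3]),np.sin(p[3])
    for y in(-.08,-.049,0,.049,.08): print(n,y,proj(d,[p[0]-s*y,p[1]+c*y,p[2]+.0]).round(1))
```

```text
[ 0.59180933 -0.24331258  0.01765542  0.0836738   0.06914168] [[0.2, 0.2], [-0.3, -0.1], [-0.0, -0.1], [-0.5, -0.2], [0.6, -0.1], [-0.1, 0.2], [0.1, 0.0], [-0.3, -0.0], [-0.1, 0.1], [-0.7, 0.0], [0.2, -0.2], [-0.1, 0.1]]
S -0.08 [187.2 246.9]
S -0.049 [199.5 247.9]
S 0 [218.9 249.3]
S 0.049 [238.4 250.8]
S 0.08 [250.8 251.8]
T -0.08 [310.6 154.4]
T -0.049 [301.4 155.2]
T 0 [287.  156.4]
T 0.049 [272.7 157.5]
T 0.08 [263.5 158.3]
```

The fit is consistent with the screw axis, giving thread_mid at about (0.592, -0.243) with yaw 0.084, and z at about 0.036 from the axis height. The leaf grip is at about (0.6415, 0.1185, 0.05). I'll compute the approach next.

```bash
cat > mv.py <<'E'
import sys
from h import *
from scipy.spatial.transform import Rotation as R
def mv(x,y,z,th):
    s=monitor.get_state(); q=R.from_quat(s['orientation']);c,n=np.cos(th),np.sin(th)
    G=R.from_matrix(np.array([[c,n,0],[n,-c,0],[0,0,-1]]))
    print('shift',(q.inv().apply(np.array([x,y,z])-s['ee_pos'])).round(4),'rot',np.degrees((q.inv()*G).as_rotvec()).round(2),'| pos',s['ee_pos'].round(4),'t',s['time_s'],'F',s['contact_force'].round(1),'gap',s['finger_gap'])
if __name__=='__main__': mv(*map(float,sys.argv[1:]))
E
python3 mv.py .6415 .1185 .2 1.577; python3 -c "
from h import *
print(atz(ld('top0'),(147,194),.03),atz(ld('top0'),(154,171),.01))"
```

```text
shift [ 0.649  -0.5579  0.0313] rot [-9.000e-02 -6.000e-02 -7.403e+01] | pos [ 0.1755 -0.5994  0.2304] t 0.1 F [-0.3  0.3  0. ] gap 0.085756333465102
[0.46068412 0.22546431 0.03      ] [0.5429213  0.20954157 0.01      ]
```

Emit:
{"method": "arm_command", "body": {"rows": [[[0.649,-0.558,0.03,0,0,-74,0],[0.649,-0.558,0.03,0,0,-74,0],[0.649,-0.558,0.03,0,0,-74,0],[0.649,-0.558,0.03,0,0,-74,0],[0.649,-0.558,0.03,0,0,-74,0],[0.649,-0.558,0.03,0,0,-74,0],[0.649,-0.558,0.03,0,0,-74,0],[0.649,-0.558,0.03,0,0,-74,0],[0.649,-0.558,0.03,0,0,-74,0],[0.649,-0.558,0.03,0,0,-74,0]]]}}

```text
time_s: 1.1
ee_pos: [0.4482, -0.1788, 0.2137]
orientation: [0.704, 0.71, -0.0, 0.0]
contact_force: [0.0, -0.8, -0.1]
finger_gap: 0.0854
```

```bash
python3 mv.py .6415 .1185 .15 1.577
```

```text
shift [0.2957 0.1959 0.0636] rot [-0.    0.01  0.14] | pos [ 0.4482 -0.1788  0.2137] t 1.1 F [ 0.  -0.8 -0.1] gap 0.08538342368343241
```

Emit:
{"method": "arm_command", "body": {"rows": [[[0.296,0.196,0.064,0,0,0,0],[0.296,0.196,0.064,0,0,0,0],[0.296,0.196,0.064,0,0,0,0],[0.296,0.196,0.064,0,0,0,0],[0.296,0.196,0.064,0,0,0,0],[0.296,0.196,0.064,0,0,0,0],[0.296,0.196,0.064,0,0,0,0],[0.296,0.196,0.064,0,0,0,0],[0.296,0.196,0.064,0,0,0,0],[0.296,0.196,0.064,0,0,0,0]]]}}

```text
time_s: 2.1
ee_pos: [0.6418, 0.1153, 0.1494]
orientation: [0.705, 0.709, -0.001, -0.0]
contact_force: [0.2, -0.3, 0.1]
finger_gap: 0.0852
```

```bash
python3 mv.py .6415 .1185 .036 1.577; python3 -c "
from crop import *
d=shot('scene','s1');shot('top','t1');print(proj(d,monitor.get_state()['ee_pos']))
comp('c4',[('s1',320,200,420,310,5),('t1',150,110,204,170,5)])"
```

```text
shift [ 0.0033 -0.0002  0.1134] rot [-0.05  0.05 -0.07] | pos [0.6418 0.1153 0.1494] t 2.1 F [ 0.2 -0.3  0.1] gap 0.08521393281027044
[377.95568954 261.696001  ]
```

View pics/c4.png

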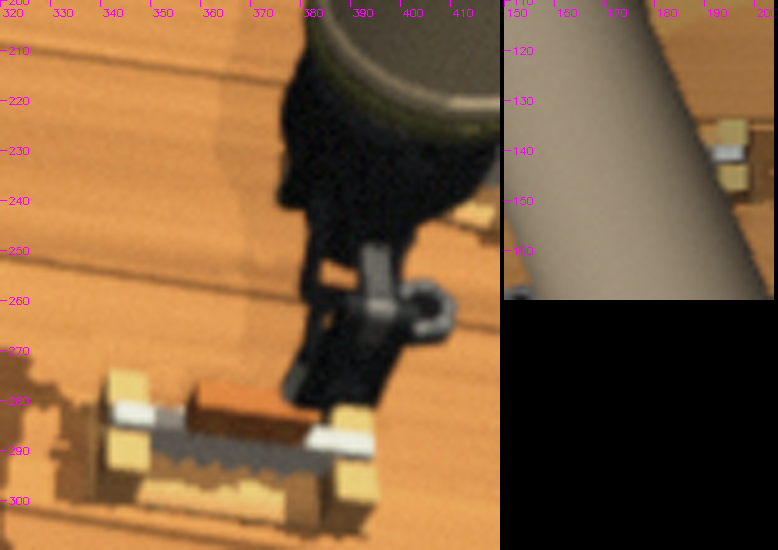

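Gripper is open astride above the grip: near fingertip at (383,280), far at about (378,240). Their midpoint agrees with the projected TCP (378,262). Descend and close.

Emit:
{"method": "arm_command", "body": {"rows": [[[0.003,0,0.04,0,0,0,0],[0.003,0,0.08,0,0,0,0],[0.003,0,0.105,0,0,0,0],[0.003,0,0.113,0,0,0,0],[0.003,0,0.113,0,0,0,0],[0.003,0,0.113,0,0,0,0.5],[0.003,0,0.113,0,0,0,1],[0.003,0,0.113,0,0,0,1],[0.003,0,0.113,0,0,0,1],[0.003,0,0.113,0,0,0,1]]], "squeeze": 50}}

```text
time_s: 3.2
ee_pos: [0.6415, 0.1195, 0.0372]
orientation: [0.705, 0.709, -0.0, -0.0]
contact_force: [-17.4, -2.2, 6.0]
finger_gap: 0.0139
```

Emit:
{"method": "arm_command", "body": {"rows": [[[0,0,0,0,0,0,1],[0,0,0,0,0,0,1],[0,0,0,0,0,0,1],[0,0,0,0,0,0,1]]]}}

```text
time_s: 3.6
ee_pos: [0.6409, 0.1196, 0.037]
orientation: [0.705, 0.709, -0.001, -0.001]
contact_force: [-6.0, -0.8, 5.3]
finger_gap: 0.0136
```

Gripped at 14 mm. Lift straight up.

Emit:
{"method": "arm_command", "body": {"rows": [[[0,0,-0.01,0,0,0,1],[0,0,-0.025,0,0,0,1],[0,0,-0.045,0,0,0,1],[0,0,-0.08,0,0,0,1],[0,0,-0.12,0,0,0,1],[0,0,-0.14,0,0,0,1],[0,0,-0.14,0,0,0,1],[0,0,-0.14,0,0,0,1]]]}}

```text
time_s: 4.4
ee_pos: [0.6424, 0.1194, 0.1778]
orientation: [0.705, 0.709, 0.001, 0.001]
contact_force: [-0.5, -0.2, -1.7]
finger_gap: 0.0138
```

```bash
python3 mv.py .593 -.243 .15 1.655
```

```text
shift [-0.3622 -0.0514  0.0276] rot [ 0.1  -0.01 -4.52] | pos [0.6424 0.1194 0.1778] t 4.4 F [-0.5 -0.2 -1.7] gap 0.013770160196806174
```

Emit:
{"method": "arm_command", "body": {"rows": [[[-0.04,-0.006,0,0,0,-1,1],[-0.09,-0.014,0,0,0,-2,1],[-0.14,-0.022,0,0,0,-3,1],[-0.19,-0.03,0.01,0,0,-4,1],[-0.24,-0.036,0.02,0,0,-4.5,1],[-0.29,-0.042,0.028,0,0,-4.5,1],[-0.335,-0.048,0.028,0,0,-4.5,1],[-0.362,-0.051,0.028,0,0,-4.5,1],[-0.362,-0.051,0.028,0,0,-4.5,1],[-0.362,-0.051,0.028,0,0,-4.5,1]]]}}

```text
time_s: 5.4
ee_pos: [0.592, -0.2434, 0.1472]
orientation: [0.677, 0.736, -0.0, -0.001]
contact_force: [0.3, 0.8, -0.8]
finger_gap: 0.0131
```

```bash
python3 mv.py .593 -.243 .12 1.655; python3 -c "
from crop import *
d=shot('scene','s2');e=shot('top','t2');print(proj(d,monitor.get_state()['ee_pos']))
comp('c5',[('s2',160,185,270,275,5),('t2',258,125,306,170,5)])"
```

```text
shift [0.0002 0.001  0.0272] rot [-0.12 -0.09 -0.11] | pos [ 0.592  -0.2434  0.1472] t 5.4 F [ 0.3  0.8 -0.8] gap 0.013109266549761557
[216.22114652 219.39138669]
```

View pics/c5.png

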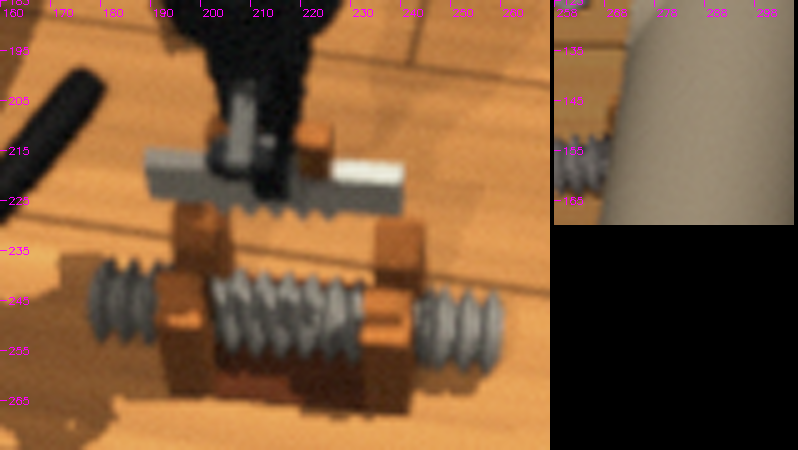

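Leaf hangs level above the cradle: its top plate edge runs from (187,216) to (239,219), and the teeth are at (204–226,227). I'll work out the leaf's offset relative to the TCP.

Run:
```python
from h import *
d=ld('s2');S0=ld('scene0');p=monitor.get_state()['ee_pos'];th=.084
def W(l): c,s=np.cos(th),np.sin(th); return p+np.array([c*l[0]-s*l[1],s*l[0]+c*l[1],l[2]])
for oz in(.012,.016,.020):
  print(oz,[(n,proj(d,W(l)).round(1)) for n,l in dict(Lnt=(.005,-.058,oz-.014),Rnt=(.005,.058,oz-.014),gRft=(.007,.027,oz+.014),gRbt=(-.007,.027,oz+.014),t0=(0,-.024,oz-.05),t2=(0,0,oz-.05),t4=(0,.024,oz-.05)).items()])
# block front edges along same line
g=cv2.cvtColor(d['image'],cv2.COLOR_RGB2GRAY)
print('tooth row means', [(x,int(g[225:229,x].mean())) for x in range(198,234)])
g0=cv2.cvtColor(S0['image'],cv2.COLOR_RGB2GRAY)
q=np.array([.593,-.2433,.036])
for y in np.arange(-.03,.0301,.004):
  u=proj(S0,q+np.array([-np.sin(th)*y,np.cos(th)*y,.004])); print(round(y,3),u.round(1),round(float(cv2.getRectSubPix(g0,(1,3),(float(u[0]),float(u[1]))).mean())))
```

```text
0.012 [('Lnt', array([190.3, 219.9])), ('Rnt', array([241.7, 223.6])), ('gRft', array([227.2, 215.9])), ('gRbt', array([228.1, 210.8])), ('t0', array([207.1, 228.2])), ('t2', array([217.3, 229. ])), ('t4', array([227.6, 229.7]))]
0.016 [('Lnt', array([190.1, 218.8])), ('Rnt', array([241.7, 222.6])), ('gRft', array([227.2, 214.8])), ('gRbt', array([228. , 209.7])), ('t0', array([206.9, 227.2])), ('t2', array([217.2, 228. ])), ('t4', array([227.5, 228.8]))]
0.02 [('Lnt', array([189.9, 217.8])), ('Rnt', array([241.7, 221.5])), ('gRft', array([227.1, 213.7])), ('gRbt', array([227.9, 208.6])), ('t0', array([206.8, 226.2])), ('t2', array([217.1, 227. ])), ('t4', array([227.5, 227.8]))]
tooth row means [(198, 71), (199, 70), (200, 81), (201, 96), (202, 98), (203, 87), (204, 86), (205, 88), (206, 112), (207, 124), (208, 115), (209, 102), (210, 99), (211, 109), (212, 115), (213, 108), (214, 94), (215, 88), (216, 100), (217, 119), (218, 116), (219, 99), (220, 87), (221, 97), (222, 110), (223, 111), (224, 99), (225, 89), (226, 93), (227, 105), (228, 110), (229, 111), (230, 109), (231, 105), (232, 105), (233, 104)]
-0.03 [206.1 244. ] 118
-0.026 [207.7 244.2] 129
-0.022 [209.3 244.3] 116
-0.018 [210.9 244.4] 126
-0.014 [212.6 244.5] 128
-0.01 [214.2 244.6] 120
-0.006 [215.8 244.8] 124
-0.002 [217.4 244.9] 128
0.002 [219. 245.] 114
0.006 [220.7 245.1] 123
0.01 [222.3 245.3] 129
0.014 [223.9 245.4] 110
0.018 [225.5 245.5] 116
0.022 [227.1 245.6] 127
0.026 [228.8 245.8] 96
0.03 [230.4 245.9] 110
```

The tooth tips lie about 2.6 px (6 mm) to -y of the cradle centre, so I'll shift +6 mm along tool x and descend in stages.

Emit:
{"method": "arm_command", "body": {"rows": [[[0.003,0.001,0,0,0,0,1],[0.006,0.001,0.01,0,0,0,1],[0.006,0.001,0.02,0,0,0,1],[0.006,0.001,0.03,0,0,0,1],[0.006,0.001,0.04,0,0,0,1],[0.006,0.001,0.048,0,0,0,1],[0.006,0.001,0.052,0,0,0,1],[0.006,0.001,0.052,0,0,0,1],[0.006,0.001,0.052,0,0,0,1]]]}}

```text
time_s: 6.4
ee_pos: [0.5938, -0.2369, 0.0971]
orientation: [0.677, 0.736, 0.0, 0.0]
contact_force: [-0.6, 0.3, -1.2]
finger_gap: 0.0134
```

Emit:
{"method": "arm_command", "body": {"rows": [[[0,0,0.003,0,0,0,1],[0,0,0.006,0,0,0,1],[0,0,0.009,0,0,0,1],[0,0,0.012,0,0,0,1],[0,0,0.012,0,0,0,1]]]}}

```text
time_s: 6.9
ee_pos: [0.5925, -0.237, 0.086]
orientation: [0.677, 0.736, -0.001, -0.0]
contact_force: [-9.4, 2.3, 12.1]
finger_gap: 0.0138
```

```bash
python3 mv.py .593 -.237 .07 1.655; python3 -c "
from crop import *
d=shot('scene','s3');e=shot('top','t3')
comp('c6',[('s3',165,190,265,270,7)])"
```

```text
shift [0.     0.0005 0.016 ] rot [-0.11  0.05 -0.03] | pos [ 0.5925 -0.237   0.086 ] t 6.9 F [-9.4  2.3 12.1] gap 0.013791627110275146
```

View pics/c6.png

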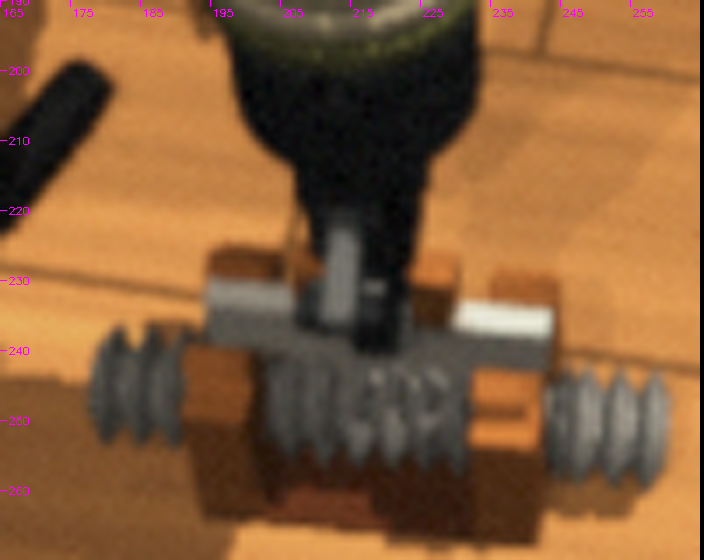

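The leaf is in the slots' flare, with its ends over both blocks. The force (-9 N in x, +12 N in z) says it touches the +x flare, so I'll ease it toward -x while lowering.

Emit:
{"method": "arm_command", "body": {"rows": [[[0,0,-0.002,0,0,0,1],[0,-0.003,-0.002,0,0,0,1],[0,-0.004,-0.002,0,0,0,1],[0,-0.004,0,0,0,0,1],[0,-0.004,0.002,0,0,0,1],[0,-0.004,0.002,0,0,0,1]]]}}

```text
time_s: 7.6
ee_pos: [0.5896, -0.237, 0.0823]
orientation: [0.677, 0.736, 0.0, -0.0]
contact_force: [0.5, -0.5, -0.9]
finger_gap: 0.0133
```

Free again. I'll go down further in small steps.

Emit:
{"method": "arm_command", "body": {"rows": [[[0,0,0.002,0,0,0,1],[0,0,0.004,0,0,0,1],[0,0,0.005,0,0,0,1],[0,0,0.005,0,0,0,1]]]}}

```text
time_s: 8.0
ee_pos: [0.5896, -0.2371, 0.0776]
orientation: [0.677, 0.736, 0.0, -0.0]
contact_force: [0.3, -0.4, -1.7]
finger_gap: 0.0134
```

Emit:
{"method": "arm_command", "body": {"rows": [[[0,0,0.002,0,0,0,1],[0,0,0.004,0,0,0,1],[0,0,0.005,0,0,0,1],[0,0,0.005,0,0,0,1]]]}}

```text
time_s: 8.4
ee_pos: [0.5897, -0.2377, 0.0729]
orientation: [0.677, 0.736, -0.0, 0.0]
contact_force: [0.7, -2.0, -0.7]
finger_gap: 0.0134
```

Emit:
{"method": "arm_command", "body": {"rows": [[[0,0,0.001,0,0,0,1],[-0.0005,0,0.002,0,0,0,1],[-0.0005,0,0.003,0,0,0,1],[-0.0005,0,0.003,0,0,0,1]]]}}

```text
time_s: 8.8
ee_pos: [0.5901, -0.2387, 0.0704]
orientation: [0.677, 0.736, -0.0, 0.001]
contact_force: [1.3, -3.8, 4.6]
finger_gap: 0.0138
```

Emit:
{"method": "arm_command", "body": {"rows": [[[-0.001,0,0,0,0,0,1],[-0.0015,0,0.001,0,0,0,1],[-0.002,0,0.002,0,0,0,1],[-0.002,0,0.003,0,0,0,1],[-0.002,0,0.003,0,0,0,1]]]}}

```text
time_s: 9.3
ee_pos: [0.5903, -0.2399, 0.0685]
orientation: [0.677, 0.736, 0.0, 0.001]
contact_force: [-2.9, -2.9, 14.2]
finger_gap: 0.0134
```

Emit:
{"method": "arm_command", "body": {"rows": [[[-0.001,0,-0.0015,0,0,0,1],[-0.001,0,-0.0015,0,0,0,1],[-0.001,0,0.0005,0,0,0,1],[-0.001,0,0.0005,0,0,0,1]]]}}

```text
time_s: 9.7
ee_pos: [0.5905, -0.2401, 0.0684]
orientation: [0.677, 0.736, 0.0, 0.001]
contact_force: [-6.5, -0.4, 18.8]
finger_gap: 0.0133
```

It has bottomed firmly at 0.0684 and is centred in y (fy≈0). I'll relax the load and release.

Emit:
{"method": "arm_command", "body": {"rows": [[[0,-0.001,-0.0015,0,0,0,1],[0,-0.001,-0.0015,0,0,0,1],[0,-0.001,-0.0015,0,0,0,0.8],[0,-0.001,-0.0015,0,0,0,0.6],[0,-0.001,-0.0015,0,0,0,0.4],[0,-0.001,-0.0015,0,0,0,0.3],[0,-0.001,-0.0015,0,0,0,0.3],[0,-0.001,-0.0015,0,0,0,0.3]]]}}

```text
time_s: 10.5
ee_pos: [0.5888, -0.2406, 0.0677]
orientation: [0.677, 0.736, 0.0, -0.0]
contact_force: [-1.2, -0.0, -0.7]
finger_gap: 0.0598
```

Emit:
{"method": "arm_command", "body": {"rows": [[[0,0,-0.02,0,0,0,0.3],[0,0,-0.05,0,0,0,0.3],[0,0,-0.08,0,0,0,0.3],[0,0,-0.1,0,0,0,0.6],[0,0,-0.1,0,0,0,1],[0,0,-0.1,0,0,0,1],[0,0,-0.1,0,0,0,1]]]}}

```text
time_s: 11.2
ee_pos: [0.5882, -0.2406, 0.1664]
orientation: [0.677, 0.736, -0.0, -0.001]
contact_force: [-0.5, 0.4, -1.0]
finger_gap: 0.0016
```

```bash
python3 mv.py .59 -.24 .1 1.655; python3 -c "
from crop import *
d=shot('scene','s4')
comp('c7',[('s4',165,190,265,270,7)])"
```

```text
shift [0.0004 0.002  0.0664] rot [-0.11 -0.05 -0.01] | pos [ 0.5882 -0.2406  0.1664] t 11.2 F [-0.5  0.4 -1. ] gap 0.001600145798367202
```

View pics/c7.png

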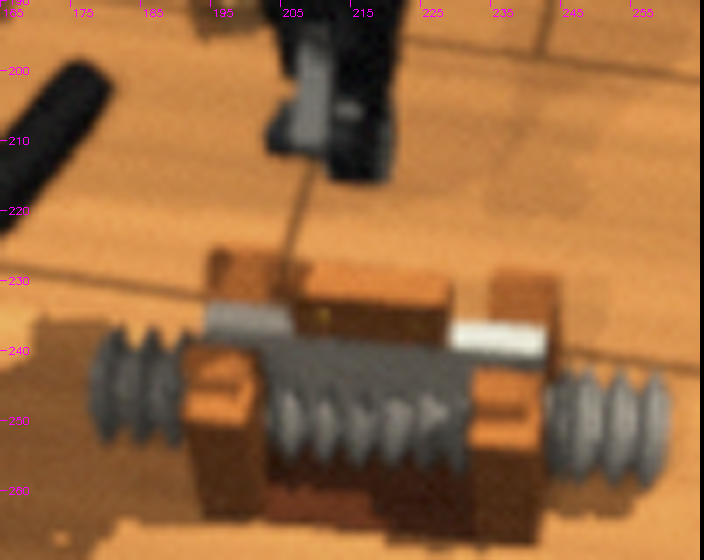

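Released. The leaf stands level in both slots, with its ends at (194,234) and (242,237) over the blocks and its teeth in the thread with no visible gap. Next I press on the grip top with shut fingers.

Emit:
{"method": "arm_command", "body": {"rows": [[[0.002,0.001,0.02,0,0,0,1],[0.002,0.001,0.04,0,0,0,1],[0.002,0.001,0.052,0,0,0,1],[0.002,0.001,0.057,0,0,0,1],[0.002,0.001,0.059,0,0,0,1],[0.002,0.001,0.059,0,0,0,1]]]}}

```text
time_s: 11.85
ee_pos: [0.59, -0.2387, 0.1091]
orientation: [0.677, 0.736, 0.0, 0.0]
contact_force: [-0.7, 0.1, 1.0]
finger_gap: 0.0002
```

Emit:
{"method": "arm_command", "body": {"rows": [[[0,0,0.001,0,0,0,1],[0,0,0.002,0,0,0,1],[0,0,0.003,0,0,0,1],[0,0,0.004,0,0,0,1],[0,0,0.004,0,0,0,1]]]}}

```text
time_s: 12.35
ee_pos: [0.5896, -0.2386, 0.1047]
orientation: [0.677, 0.736, -0.0, -0.0]
contact_force: [0.2, 0.8, -0.9]
finger_gap: 0.0001
```

Emit:
{"method": "arm_command", "body": {"rows": [[[0,0,0.001,0,0,0,1],[0,0,0.002,0,0,0,1],[0,0,0.003,0,0,0,1],[0,0,0.003,0,0,0,1]]]}}

```text
time_s: 12.75
ee_pos: [0.5911, -0.239, 0.1038]
orientation: [0.677, 0.736, 0.001, 0.002]
contact_force: [-0.3, -0.4, 9.7]
finger_gap: 0.0001
```

Contact is at z≈0.104. One small further push will show whether it is firm.

Emit:
{"method": "arm_command", "body": {"rows": [[[0,0,0.001,0,0,0,1],[0,0,0.001,0,0,0,1],[0,0,0.001,0,0,0,1],[0,0,0.001,0,0,0,1]]]}}

```text
time_s: 13.15
ee_pos: [0.5917, -0.2391, 0.1037]
orientation: [0.677, 0.736, 0.001, 0.002]
contact_force: [-0.5, 0.5, 13.6]
finger_gap: -0.0006
```

Emit:
{"method": "arm_command", "body": {"rows": [[[0,0,-0.002,0,0,0,1],[0,0,-0.01,0,0,0,1],[0,0,-0.04,0,0,0,1],[0,0,-0.08,0,0,0,1],[0,0,-0.12,0,0,0,1],[0,0,-0.15,0,0,0,1],[0,0,-0.15,0,0,0,1],[0,0,-0.15,0,0,0,1]]]}}

```text
time_s: 13.95
ee_pos: [0.5899, -0.2386, 0.2515]
orientation: [0.677, 0.736, 0.0, 0.001]
contact_force: [0.5, 0.0, 0.2]
finger_gap: -0.0002
```

Run:
```python
from crop import *
from scipy.optimize import least_squares
d=shot('scene','s5')
a=ld('s4')['image'][222:262,185:250].astype(int);b=d['image'][222:262,185:250].astype(int)
print('diff s4-s5',abs(a-b).mean(),abs(a-b).max(), monitor.get_state()['ee_pos'])
# predicted seated leaf at thread z .036/.040
th=.084;c,s=np.cos(th),np.sin(th)
for z in(.036,.040,.044):
  q=np.array([.5925,-.2433,z+.05]); W=lambda l:q+np.array([c*l[0]-s*l[1],s*l[0]+c*l[1],l[2]])
  print(z,[proj(d,W(l)).round(1) for l in((.005,-.058,-.014),(.005,.058,-.014),(.007,-.027,.014),(.007,.027,.014),(-.007,.027,.014))])
comp('c8',[('s5',183,218,253,262,11)])
```

```text
diff s4-s5 5.437179487179487 98 [ 0.58933969 -0.23856018  0.25015564]
0.036 [array([193. , 237.6]), array([241.4, 241.2]), array([204.7, 232.7]), array([227.7, 234.4]), array([228.5, 229.4])]
0.04 [array([192.9, 236.6]), array([241.3, 240.3]), array([204.6, 231.7]), array([227.7, 233.4]), array([228.4, 228.4])]
0.044 [array([192.7, 235.7]), array([241.3, 239.4]), array([204.4, 230.7]), array([227.6, 232.5]), array([228.4, 227.5])]
```

View pics/c8.png

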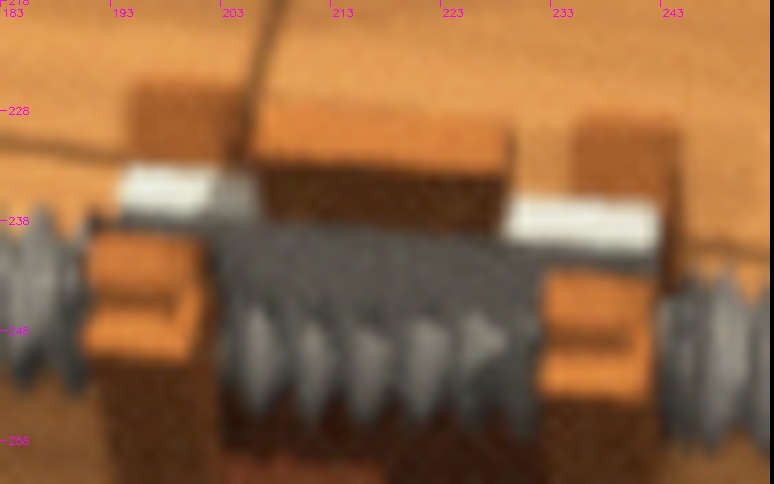

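The leaf stands as before the press: plate ends are at (194,238) and (242,241) against a predicted (193,237) and (241,240), with the teeth between the crests. The gripper is clear above, so I'm handing in.

```bash
python3 -c "
from workcell import finish_job
print(finish_job())"
```

```text
the job is handed in; nothing more can be done
None
```

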